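# Get the blue ink swatch from behind the orange one

## Task

A customer wants to see the blue ink swatch, which hangs behind the orange one on the crowded hook. First move the orange swatch to the spare hook and push it home against the spring buffer there with a steady gentle press of about 8 newtons (never more than 13), and leave it hanging there; then take the blue swatch off its hook without wrenching either hook and stand it upright, bottomed in the slot of the dark wooden holder. Do not drop the swatches or disturb the ink bottle, the vial and the loupe.

Things in the scene. Friction and masses are not known exactly. Their poses are not given: they have to be found in the camera images.
- crowd_stand: steel stand, fixed, with the crowded hook. Origin: foot of its 14 mm post on the table, z up. At z = 180 mm an 8 mm round rod runs level along its own -x (to the robot) to x = -118 mm, then turns up into a lip (top 13 mm above the rod's axis, end at x = -127 mm). Post top z = 200 mm; foot plate x -75 to 35, y -60 to 60 mm, 8 mm thick. Swatches at about x = -90 (orange), -45 mm (blue).
- spare_stand: identical fixed stand (same origin, axes, rod and lip) with the empty spare hook and, at the rod's root, the spring buffer.
- spare_stop: the spring buffer's brass housing at the spare hook's root; origin on the rod's axis in the post, x as the stand. From it along -x stands a screw with a sprung black rubber disc, 26 mm, round the rod. How far it is set out is not measured: the disc's face lies anywhere from x = -30 to -66 mm. It yields along +x by 2 N per mm, 12 mm at most, and springs back when let go.
- front_paddle: orange ink swatch, loose, 50 to 100 g. Origin: middle of its bottom edge, z up, x along the hook. Plate 46 (y) x 8 (x) mm, z 0 to 72. Eye 18 mm wide, z 72 to 103, frame 34 x 12 mm. Grip block on top 40 (y) x 16 (x) mm, z 106 to 136: pinch across the 40. Hanging, the rod's axis is at its z = 99.9 (origin 80.1 mm above the table); raised 11 to 23 mm from there the eye passes the lip.
- rear_paddle: blue ink swatch, same shape, size and origin as the orange one; hangs behind it.
- holder: dark wooden holder, fixed to the table, 44 (x) by 74 (y) by 32 mm high, origin at the centre of its underside. In its top, centred, an open slot 12 mm wide in x and 52 mm long in y, 20 mm deep (floor 12 mm above the table), with small chamfers; it takes the swatch's plate, the plate's width along the holder's y, either face forward.
- ink_bottle: grey ink bottle with black cap, 35 x 35 x 50 mm, stands loose on the table; origin at its underside. Not to be disturbed.
- vial: clear ink vial with pale cap, 27 x 27 x 78 mm, stands loose; origin at its underside. Not to be disturbed.
- loupe: black eye loupe, 36 x 36 x 34 mm, stands loose; origin at its underside. Not to be disturbed.
Mind the look-alikes: they are no part of the job. Leave any green, turquoise or yellow look-alike of the front_paddle alone.

How it is judged:
By the outcome, as a careful person would: the job done as asked, in the order asked, and still so for the second after the job is handed in, with the robot touching nothing.
It also fails if it takes over 67 s, if anything falls off the work surface, if the arm or the gripper's body presses on something with over 40 N, if the wrist force passes 120 N, or if a joint passes its speed limit or range.

## Robot

A 6-joint arm with a two-finger parallel gripper is mounted at the origin on a cart in front of the work surface, level with it; the furniture and walls round the work are solid. World frame = base frame: x ahead of the robot, y to its left, z up, the work surface at z = 0. Lengths are in mm, angles in rad, forces in N, time in s.
With the tool pointing down it reaches from about 275 to 750 mm from the base axis. Payload 10.2 kg.
Tool frame: the origin (TCP) lies midway between the tips of the shut fingers; the grasp point (between the pads) lies 19 mm behind it; z points along the fingers, y is the line along which they close (so a half turn about z gives the same grasp; the last joint's range is limited). The gripper opens to 85 mm and grips with 20 to 120 N. Pads are 22 mm wide; open, the fingers measure 114 mm over their backs; the gripper's body (76 mm by 85 mm) begins 54 mm behind the grasp point. The pads swing forward as they close: fully open they stand 13 mm farther back than shut.
Start: joints at [-1.52, 0.313, 1.498, -0, 1.331, -0.223], TCP at [141.942, -505.454, 208.694] pointing down, gripper open.
Joint ranges: [-2.94, 2.94], [-0.97, 2.17], [0.19, 2.56], [-1.23, 4.37], [0.02, 3.11], [-2.88, 2.88]. Speed limits (rad/s): [2.39, 2.39, 3.01, 3.14, 3.14, 3.14].

## Interface

Orientations are given as a unit quaternion [w, x, y, z].
In Python, from rig import ctrl gives the robot as it stands.
- The arm moves only by the tool send_rows, never from a script. Its argument "targets" is a list of rows, each a list of 7 numbers: the closure, from -1 (fully open) to 1 (shut), so that 0 is half open, then the shift along the tool's x, y, z in m, then the turn, a rotation vector about the tool's x, y, z in rad. In form: [[claw, dx, dy, dz, ax, ay, az], ...]. A call has exactly 10 rows; each row shifts and turns the commanded pose from where the row before left it, along the tool's axes as they then stand; what a row does not reach is not made up. A row lasts 1/8 s, in which the tool goes at most 62.5 mm and 10.7 degrees, less where a joint would pass 70% of its speed; a pose out of reach is approached as far as the arm can. A call with a gripper value outside its range is refused whole. The fingers move at their own pace and stop on an object; "squeeze" is the grip in N (left out, the last holds). Time passes only in rows, so rows that do not move let the fingers close, or fill a call up. It gives the time, the measured TCP pose, the force, the opening and the grip force at its end, in the units of the state.
- ctrl.sense(): the state, without advancing time (a new reading comes with each control period).
- ctrl.capture(name): name is "scene" or "side" or "wrist"; returns a dict with "img" (400x640x3 uint8, red, green, blue), "camera_matrix" (3x3 intrinsics, pixels), "R" (3x3) and "t" (3): a world point X has camera coordinates R X + t. Camera axes: x right, y down, z forward; pixel columns grow to the right and rows downward; lengths in mm; the calibration is good to about 2 mm. A picture is of the moment at which its call begins. There is no depth.
- ctrl.finish_job(): hands the job in; it is judged then, once.
Trained networks look in a picture, given as the dict that the camera call returned (one of the last four; its "shot" number tells which), for a name from the list of things; names that differ only in an ending like _2 or _b are one class to them, and where a whole thing is asked for, a point or a joint stands for the part that bears it (a point fixed in the world has none). Each returns a list of dicts, best first, with "score" (0 to 1); they miss things now and then, are a little off and sometimes report something else, mostly with a low value. They report only what shows in the picture. A call takes as long as a camera call. They do not tell look-alikes from the thing itself.
- ctrl.boxes_of(query, picture): "extent" ([left, top, width, height] in pixels, round what is visible of it).
- ctrl.landmark_of(query, picture): "point" ([column, row] in pixels: a listed point, or the origin of a listed thing).
The state is a dict: "time_s": time; "joints": joint angles; "dq": joint speeds; "tau": joint torques, N m; "eef_pos": TCP position; "ee_rot": TCP orientation; "force": force on the tool from outside, world axes, zero at the start; "wrist_torque": the same for the moment, N m; "grip_width": opening from 0.0 (shut) to 1.0 (fully open); "grip_force": force on a finger pad.
Only numpy, scipy, OpenCV 4.12 (cv2) and the standard library are available. Lean on these libraries where they do the work, as an engineer would, in place of code of your own. Each camera call takes 0.05 s, during which the arm holds its last target. There are 200 camera calls.

## Working session

There is one attempt and no reset: what is moved stays moved. The work goes in short steps, Python scripts to look and compute and a tool call to move; the robot and the scene stay as the last step left them, time stands still between calls to the robot, and variables do not carry over. Pictures are saved under pics/ and viewed, at most 10 in all, crops included, and the job is handed in when it is done.

Besides the shell and the picture viewer there is one more tool, called after "Call:" in YAML: its name, and indented under it one key for each argument. send_rows: Moves the arm, as the interface text tells. Its arguments: {"type":"object","properties":{"targets":{"type":"array"},"squeeze":{"type":"number"}},"required":["targets"]}

```bash
mkdir -p pics; ls; python3 - <<'E'
from rig import ctrl
import cv2,numpy as np,pickle
s=ctrl.sense(); print({k:np.round(v,3).tolist() for k,v in s.items()})
ims=[]
D={}
for n in("scene","side"):
    p=ctrl.capture(n);D[n]=p
    ims.append(p["img"])
    cv2.imwrite(f"pics/{n}0.png",p["img"][:,:,::-1])
    print(n,np.round(p["camera_matrix"],1).tolist(),np.round(p["R"],3).tolist(),np.round(p["t"]).tolist())
    for q in("crowd_stand","spare_stand","spare_stop","front_paddle","rear_paddle","holder","ink_bottle","vial","loupe"):
        print(q,[(np.round(d["point"]).tolist(),round(d["score"],2)) for d in ctrl.landmark_of(q,p)][:4],[(np.round(d["extent"]).tolist(),round(d["score"],2)) for d in ctrl.boxes_of(q,p)][:4])
pickle.dump(D,open("d0.pkl","wb"))
E
```

```text
pics
{'time_s': 0.0, 'joints': [-1.52, 0.313, 1.498, -0.0, 1.331, -0.223], 'dq': [-0.001, 0.002, 0.001, -0.001, 0.0, -0.001], 'tau': [-0.0, -41.226, -25.975, -0.0, 0.004, -0.0], 'eef_pos': [141.917, -505.165, 208.122], 'ee_rot': [-0.001, 0.991, 0.136, 0.0], 'force': [-0.059, -0.409, 0.457], 'wrist_torque': [0.01, -0.025, -0.008], 'grip_force': 0.0, 'grip_width': 1.004}
scene [[393.0, 0.0, 323.5], [0.0, 393.0, 197.9], [0.0, 0.0, 1.0]] [[-0.574, -0.819, 0.015], [-0.332, 0.216, -0.918], [0.748, -0.532, -0.396]] [341.0, 287.0, 688.0]
crowd_stand [([278.0, 239.0], 0.86)] [([255.0, 191.0, 49.0, 59.0], 0.84), ([190.0, 186.0, 19.0, 26.0], 0.4)]
spare_stand [([205.0, 262.0], 0.68), ([390.0, 252.0], 0.32)] [([178.0, 185.0, 68.0, 96.0], 0.88)]
spare_stop [([197.0, 196.0], 0.59)] [([190.0, 186.0, 18.0, 23.0], 0.48)]
front_paddle [([347.0, 241.0], 0.96), ([291.0, 223.0], 0.8), ([280.0, 300.0], 0.76), ([264.0, 272.0], 0.68)] [([306.0, 225.0, 12.0, 55.0], 0.86), ([286.0, 173.0, 15.0, 51.0], 0.85), ([340.0, 196.0, 15.0, 45.0], 0.84), ([269.0, 246.0, 25.0, 56.0], 0.6)]
rear_paddle [([283.0, 212.0], 0
[... 668 characters left out ...]
0], 0.3)] [([333.0, 146.0, 24.0, 4.0], 0.51)]
front_paddle [([322.0, 252.0], 0.76), ([288.0, 219.0], 0.64)] [([315.0, 205.0, 10.0, 47.0], 0.78), ([280.0, 180.0, 15.0, 43.0], 0.75), ([265.0, 168.0, 21.0, 43.0], 0.61)]
rear_paddle [([345.0, 196.0], 0.68), ([315.0, 208.0], 0.49), ([281.0, 264.0], 0.24)] [([342.0, 155.0, 8.0, 48.0], 0.79), ([309.0, 197.0, 12.0, 12.0], 0.32)]
holder [([305.0, 301.0], 0.86)] [([295.0, 280.0, 24.0, 29.0], 0.62)]
ink_bottle [([312.0, 208.0], 0.64), ([308.0, 298.0], 0.38)] []
vial [([337.0, 265.0], 0.88), ([357.0, 221.0], 0.43)] [([296.0, 277.0, 26.0, 34.0], 0.75), ([330.0, 236.0, 15.0, 36.0], 0.69)]
loupe [([279.0, 261.0], 0.76)] [([275.0, 249.0, 15.0, 17.0], 0.57)]
```

View pics/scene0.png

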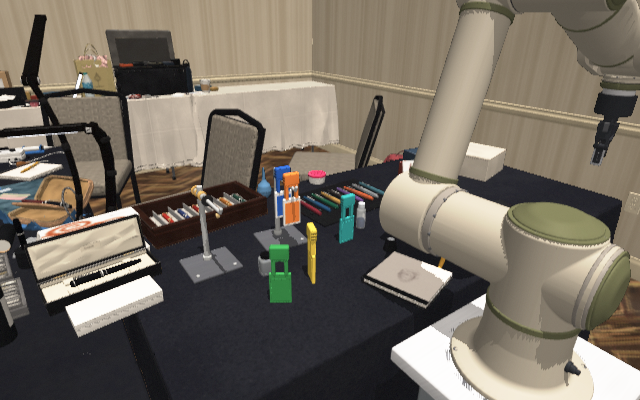

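View pics/side0.png

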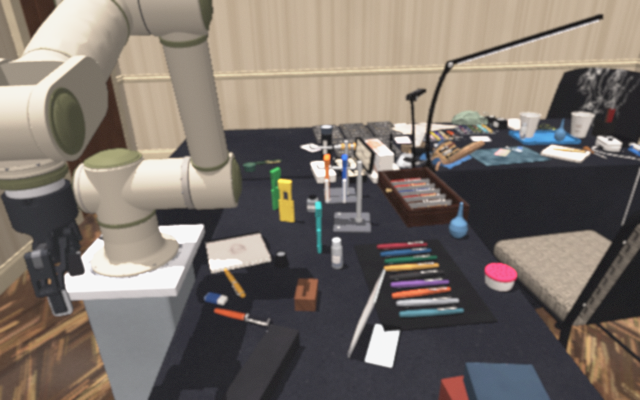

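Scene: crowd stand foot ~(278,239) with orange/blue, spare stand foot ~(205,262). Green (280,300), yellow (312,280) and turquoise (347,241) are look-alikes, the vial is at (360,227), and the bottle at (263,270). Side: holder (305,301), vial (337,265), loupe (279,261), and swatches at (327,175) and (345,175) on the near stand, foot (355,222).

```bash
cat > h.py <<'E'
import numpy as np,cv2,pickle
from scipy.spatial.transform import Rotation as Ro
def P(p): return p["camera_matrix"]@np.c_[p["R"],p["t"]]
def tri(a,ua,b,ub):
    X=cv2.triangulatePoints(P(a),P(b),np.float64(ua).reshape(2,1),np.float64(ub).reshape(2,1))[:,0]
    return X[:3]/X[3]
def proj(p,X):
    x=(P(p)@np.r_[X,1]);return x[:2]/x[2]
def ray(p,u,ax,val):
    "point of the pixel ray with coordinate ax = val"
    c=-p["R"].T@p["t"];d=p["R"].T@np.linalg.solve(p["camera_matrix"],np.r_[u,1.])
    return c+d*(val-c[ax])/d[ax]
E
python3 - <<'E'
from h import *
D=pickle.load(open("d0.pkl","rb"));a,b=D["scene"],D["side"]
for n,p in D.items(): print(n,np.round(-np.array(p["R"]).T@p["t"]))
for n,ua,ub in [("crowd",(278,239),(358,220)),("spare",(205,262),(346,193)),("vial",(360,227),(337,265)),("loupe",(391,251),(279,261)),("blue",(283,212),(345,203)),("orange",(291,223),(328,202)),("turq",(347,241),(320,252)),("yellow",(312,280),(288,219)),("green",(280,300),(274,208))]:
    X=tri(a,ua,b,ub);print(n,X.round(),(proj(a,X)-ua).round(1))
print("holder",ray(b,(305,301),2,0),"bottle",ray(a,(263,272),2,0), ray(b,(312,208),2,0))
A=cv2.resize(a["img"][165:290,160:420],(800,385),interpolation=cv2.INTER_CUBIC)
cv2.imwrite("pics/za.png",A[:,:,::-1])
B=cv2.resize(b["img"][135:320,255:400],(470,600),interpolation=cv2.INTER_CUBIC)
cv2.imwrite("pics/zb.png",B[:,:,::-1])
E
```

```text
scene [-224.  583.  531.]
side [ 483. -995.  599.]
crowd [626. 136.   1.] [-1.5 -2. ]
spare [611. 344.   4.] [-0.6 -0.9]
vial [547. -97.   0.] [-0.1 -0.2]
loupe [396. -74.   3.] [-0.6 -0.5]
blue [594. 125.  78.] [2.1 3.1]
orange [541. 135.  75.] [1.2 1.6]
turq [508. -20.  -6.] [0.4 0.4]
yellow [411. 165.   0.] [-1.5 -1.5]
green [369. 263.   2.] [2.5 2.7]
holder [ 464.56838574 -236.00883766    0.        ] bottle [495.64281071 243.61714799   0.        ] [490.42157259 245.27735394   0.        ]
```

View pics/za.png

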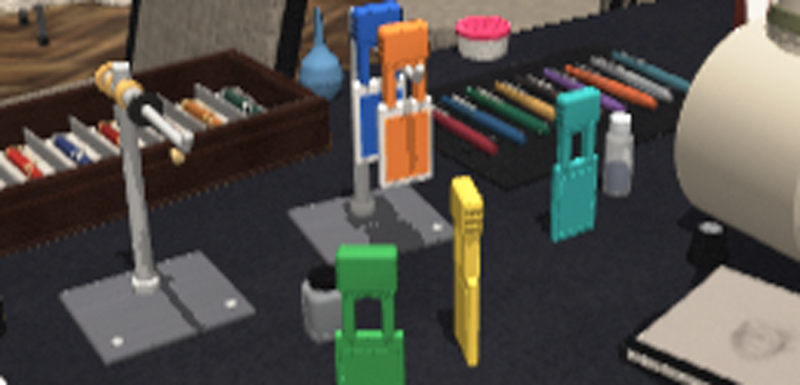

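View pics/zb.png

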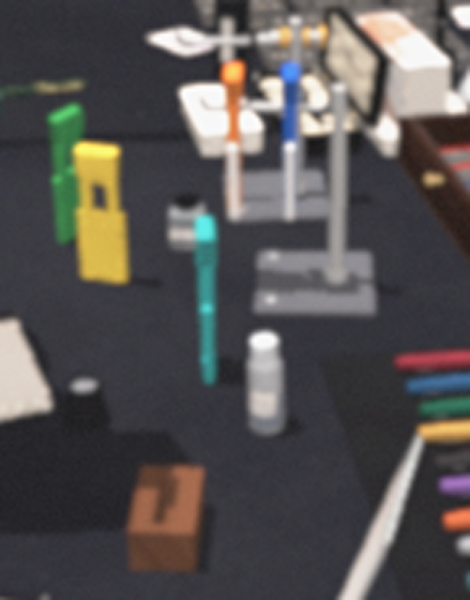

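Za: orange in front of blue on the crowd hook; spare hook with lip near crop (187,138), disc (140,103). Zb: holder top at crop (165,485), roughly aligned with the world axes, slot along y. The triangulated points have sensible heights (0 and ~78). Moving to look from near.

Call:
send_rows:
  targets:
    - [-1, 0, 0, -0.045, 0, 0, 0.137]
    - [-1, 0, 0, -0.045, 0, 0, 0.137]
    - [-1, 0.02, -0.05, 0, 0, 0, 0]
    - [-1, 0.02, -0.05, 0, 0, 0, 0]
    - [-1, 0.02, -0.05, 0, 0, 0, 0]
    - [-1, 0.02, -0.05, 0, 0, 0, 0]
    - [-1, 0.02, -0.05, 0, 0, 0, 0]
    - [-1, 0.02, -0.05, 0, 0, 0, 0]
    - [-1, 0.02, -0.05, 0, 0, 0, 0]
    - [-1, 0.02, -0.05, 0, 0, 0, 0]

```text
time_s: 3.15
eef_pos: [302.3, -103.9, 298.9]
ee_rot: [0.0, 1.0, -0.0, 0.0]
force: [-0.6, 0.1, -0.4]
grip_width: 0.999
grip_force: 0.0
```

Call:
send_rows:
  targets:
    - [-1, 0.02, -0.05, 0, 0, 0, 0]
    - [-1, 0.02, -0.05, 0, 0, 0, 0]
    - [-1, 0.02, -0.05, 0, 0, 0, 0]
    - [-1, 0.02, -0.05, 0, 0, 0, 0]
    - [-1, 0, -0.03, 0, 0, 0, 0]
    - [-1, 0, 0, 0, 0, 0, 0]
    - [-1, 0, 0, 0, 0, 0, 0]
    - [-1, 0, 0, 0, 0, 0, 0]
    - [-1, 0, 0, 0, 0, 0, 0]
    - [-1, 0, 0, 0, 0, 0, 0]

```text
time_s: 4.4
eef_pos: [382.1, 124.2, 298.8]
ee_rot: [0.0, 1.0, -0.0, 0.0]
force: [-0.9, 0.6, 0.2]
grip_width: 0.996
grip_force: 0.0
```

```bash
python3 - <<'E'
from rig import ctrl
from h import *
s=ctrl.sense(); print({k:np.round(s[k],3).tolist() for k in("time_s","joints","eef_pos","ee_rot","force")})
p=ctrl.capture("wrist");pickle.dump(p,open("w1.pkl","wb"))
print(p["camera_matrix"].round(1).tolist(),p["R"].round(3).tolist(),(-p["R"].T@p["t"]).round())
cv2.imwrite("pics/w1.png",p["img"][:,:,::-1])
for q in("crowd_stand","spare_stand","spare_stop","front_paddle","rear_paddle","ink_bottle"):
    print(q,[(np.round(d["point"]).tolist(),round(d["score"],2)) for d in ctrl.landmark_of(q,p)][:4])
E
```

```text
{'time_s': 4.4, 'joints': [0.021, -0.022, 1.655, -0.0, 1.509, 1.592], 'eef_pos': [382.107, 124.165, 298.761], 'ee_rot': [0.0, 1.0, -0.0, 0.0], 'force': [-0.896, 0.564, 0.177]}
[[352.1, 0.0, 322.3], [0.0, 352.1, 202.1], [0.0, 0.0, 1.0]] [[0.001, -1.0, -0.0], [-0.96, -0.001, 0.282], [-0.282, 0.0, -0.96]] [454. 124. 464.]
crowd_stand []
spare_stand [([510.0, 14.0], 0.47)]
spare_stop []
front_paddle [([219.0, 163.0], 0.71), ([306.0, 10.0], 0.6), ([440.0, 56.0], 0.59), ([292.0, 133.0], 0.58)]
rear_paddle [([508.0, 16.0], 0.47)]
ink_bottle [([233.0, 65.0], 0.66)]
```

View pics/w1.png

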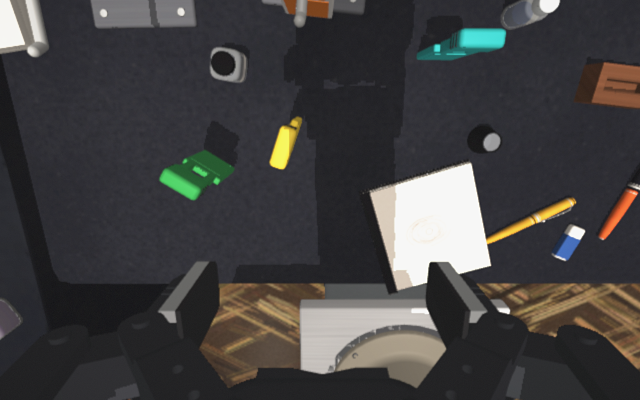

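The wrist picture shows the orange block's end and lip at the top edge (300,10), bottle (227,65), loupe (485,140), holder (610,85). The wrist camera looks back toward the base, so I'll go farther forward.

Call:
send_rows:
  targets:
    - [-1, 0.03, -0.02, -0.01, 0, 0, 0]
    - [-1, 0.03, -0.02, -0.01, 0, 0, 0]
    - [-1, 0.03, -0.02, -0.01, 0, 0, 0]
    - [-1, 0.03, -0.02, -0.01, 0, 0, 0]
    - [-1, 0, 0, 0, 0, 0, 0]
    - [-1, 0, 0, 0, 0, 0, 0]
    - [-1, 0, 0, 0, 0, 0, 0]
    - [-1, 0, 0, 0, 0, 0, 0]
    - [-1, 0, 0, 0, 0, 0, 0]
    - [-1, 0, 0, 0, 0, 0, 0]

```text
time_s: 6.0
eef_pos: [502.0, 204.4, 338.7]
ee_rot: [-0.0, 1.0, -0.0, 0.0]
force: [-1.1, -0.3, 0.3]
grip_width: 0.997
grip_force: 0.0
```

```bash
python3 - <<'E'
from rig import ctrl
from h import *
s=ctrl.sense(); print({k:np.round(s[k],3).tolist() for k in("time_s","joints","eef_pos","ee_rot","force")})
p=ctrl.capture("wrist");pickle.dump(p,open("w2.pkl","wb"))
print(p["R"].round(3).tolist(),(-p["R"].T@p["t"]).round())
A=p["img"][:320]
cv2.imwrite("pics/w2.png",cv2.resize(A,(800,400),interpolation=cv2.INTER_CUBIC)[:,:,::-1])
for q in("crowd_stand","spare_stand","spare_stop","front_paddle","rear_paddle"):
    print(q,[(np.round(d["point"]).tolist(),round(d["score"],2)) for d in ctrl.landmark_of(q,p)][:4])
def blob(img,lo,hi):
    h=cv2.cvtColor(img,cv2.COLOR_RGB2HSV);m=cv2.inRange(h,lo,hi)
    n,l,st,c=cv2.connectedComponentsWithStats(m)
    for i in sorted(range(1,n),key=lambda i:-st[i,4])[:2]:
        pts=np.argwhere(l==i)[:,::-1].astype(np.float32);print(st[i],c[i].round(1),cv2.boxPoints(cv2.minAreaRect(pts)).round(1).tolist())
print("or");blob(p["img"],(8,150,120),(16,255,255))
print("bl");blob(p["img"],(105,150,80),(120,255,255))
E
```

```text
{'time_s': 6.0, 'joints': [0.17, 0.301, 1.182, 0.0, 1.659, 1.741], 'eef_pos': [501.995, 204.392, 338.744], 'ee_rot': [-0.0, 1.0, -0.0, 0.0], 'force': [-1.135, -0.276, 0.324]}
[[0.001, -1.0, -0.0], [-0.959, -0.001, 0.282], [-0.282, -0.0, -0.959]] [574. 204. 504.]
crowd_stand [([381.0, 58.0], 0.82)]
spare_stand [([226.0, 68.0], 0.89)]
spare_stop [([170.0, 57.0], 0.97)]
front_paddle [([353.0, 212.0], 0.98), ([375.0, 132.0], 0.79), ([476.0, 151.0], 0.7), ([283.0, 235.0], 0.59)]
rear_paddle [([384.0, 90.0], 0.96)]
or
[368 128  60  30 878] [401.7 144.3] [[365.5, 151.89999389648438], [368.0, 127.80000305175781], [428.70001220703125, 134.1999969482422], [426.1000061035156, 158.3000030517578]]
[615 260  25  39 273] [628.6 280.4] [[613.5999755859375, 296.0], [638.7999877929688, 259.8999938964844], [645.0999755859375, 264.20001220703125], [619.9000244140625, 300.3999938964844]]
bl
[ 388   70   53   25 1045] [413.9  82.3] [[387.3999938964844, 90.30000305175781], [389.5, 69.0], [440.6000061035156, 74.19999694824219], [438.5, 95.4000015258789]]
[576 297  21  19 202] [586.1 306.2] [[576.0, 311.0], [586.7999877929688, 294.79998779296875], [596.5, 301.29998779296875], [585.7000122070312, 317.5]]
```

View pics/w2.png

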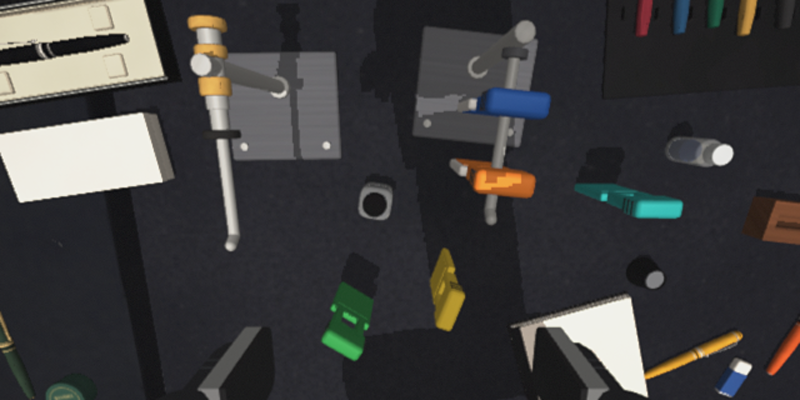

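Top view: crowd post top (525,32), lip (490,213), orange block top (504,183), blue block (520,103); spare post top (204,66), disc (225,134), lip (232,243) – zoomed by 1.25. Both rods run to the robot, slightly yawed.

```bash
python3 - <<'E'
from h import *
p=pickle.load(open("w2.pkl","rb"))
g=lambda x,y,z:ray(p,(x/1.25,y/1.25),2,z)[:2]
for n,foot,pt,lip in(("crowd",(478,67),(525,32),(491,210)),("spare",(281,88),(203,66),(232,240))):
    a=g(*pt,200);b=g(*lip,190);f=g(*foot,8);d=a-b;print(n,"top",a.round(1),"lip",b.round(1),"foot",f.round(1),"yaw",np.degrees(np.arctan2(d[1],d[0])).round(1),"len",np.hypot(*d).round(1))
print("disc",[g(x,134,180).round(1) for x in(207,225,241)])
hsv=cv2.cvtColor(p["img"],cv2.COLOR_RGB2HSV)
for n,box,lo,hi in(("or",(370,120,440,165),(5,150,60),(18,255,255)),("bl",(380,60,450,100),(105,120,50),(125,255,255))):
    x0,y0,x1,y1=box;m=cv2.inRange(hsv,lo,hi)[y0:y1,x0:x1];v=hsv[y0:y1,x0:x1,2]
    print(n,np.percentile(v[m>0],[5,25,50,75,95]))
    pts=np.argwhere((m>0))[:,::-1]+[x0,y0]
    q=cv2.boxPoints(cv2.minAreaRect(pts.astype(np.float32)))
    print([g(*(c*1.25),216).round(1).tolist() for c in q])
x=cv2.resize(p["img"][55:185,340:460],(554,600),interpolation=cv2.INTER_CUBIC);cv2.imwrite("pics/z3.png",x[:,:,::-1])
E
```

```text
crowd top [629.3 127.3] lip [514.1 140.1] foot [630.8 125.5] yaw -6.3 len 115.9
spare top [609.2 332.1] lip [491.3 330. ] foot [609.9 333.1] yaw 1.0 len 117.9
disc [array([566.6, 343.3]), array([566.7, 330.5]), array([566.7, 319.1])]
or [101.   137.25 186.   226.   241.  ]
[[532.1, 167.2], [552.7, 165.6], [547.3, 117.5], [526.4, 118.2]]
bl [ 76.  112.  135.  144.  147.4]
[[580.6, 159.1], [597.5, 157.8], [592.6, 112.6], [575.5, 113.1]]
```

View pics/z3.png

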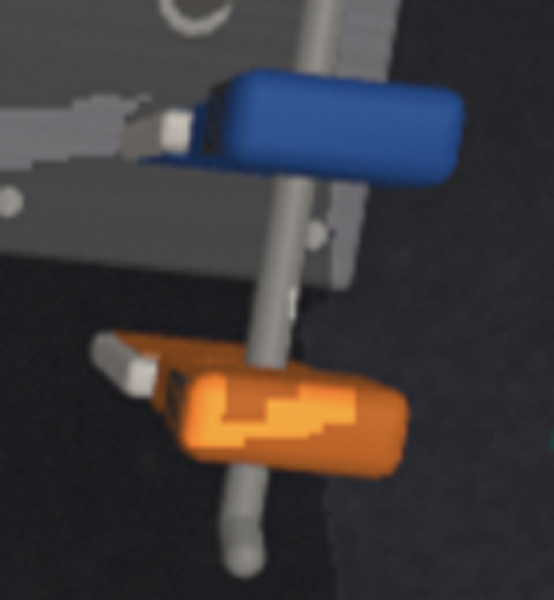

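```bash
python3 - <<'E'
from h import *
p=pickle.load(open("w2.pkl","rb"))
g=lambda x,y,z:ray(p,(x/4.615+340,y/4.615+55),2,z)[:2]
print("lip",g(243,555,193),"rod pts",g(265,340,182),g(316,20,182))
for n,c in(("or",[(188,375),(408,393),(402,475),(183,457)]),("bl",[(230,70),(463,90),(458,186),(228,168)])):
    q=np.array([g(*k,215) for k in c]);print(n,q.round(1).tolist(),q.mean(0).round(1)); d=q[0]+q[3]-q[1]-q[2]; print(np.degrees(np.arctan2(-d[0],d[1])).round(1),np.hypot(*d)/2)
print("spare lip",ray(p,(232/1.25,244/1.25),2,193), "disc front edge",ray(p,(225/1.25,138/1.25),2,180))
E
```

```text
lip [507.99790561 140.46019152] rod pts [548.35019547 136.40022796] [606.40087726 130.55516486]
or [[544.9, 156.5], [541.8, 117.5], [527.3, 117.3], [530.5, 156.7]] [536.1 137. ]
-4.6 39.270959281261305
bl [[595.3, 151.9], [592.2, 112.6], [576.8, 112.0], [579.7, 151.4]] [586. 132.]
-4.3 39.40223594815839
spare lip [489.08898654 329.07469132 193.        ] disc front edge [563.90657162 330.84099054 180.        ]
```

Call:
send_rows:
  targets:
    - [-1, 0.017, 0.034, 0.02, 0, 0, 0]
    - [-1, 0.017, 0.034, 0.02, 0, 0, 0]
    - [-1, 0, 0, 0, 0, 0, 0.096]
    - [-1, 0, 0, 0.03, 0, 0, 0]
    - [-1, 0, 0, 0.03, 0, 0, 0]
    - [-1, 0, 0, 0.03, 0, 0, 0]
    - [-1, 0, 0, 0.03, 0, 0, 0]
    - [-1, 0, 0, 0, 0, 0, 0]
    - [-1, 0, 0, 0, 0, 0, 0]
    - [-1, 0, 0, 0, 0, 0, 0]

```text
time_s: 7.55
eef_pos: [536.7, 136.5, 180.1]
ee_rot: [-0.0, 0.999, -0.048, 0.001]
force: [-0.7, -0.5, -0.3]
grip_width: 1.0
grip_force: 0.0
```

```bash
python3 - <<'E'
from rig import ctrl
from h import *
p=ctrl.capture("wrist");pickle.dump(p,open("w3.pkl","wb"))
cv2.imwrite("pics/w3.png",p["img"][:,:,::-1])
s=ctrl.sense();print(s["eef_pos"].round(1) if hasattr(s["eef_pos"],"round") else s["eef_pos"],s["ee_rot"])
E
```

```text
[536.5 136.5 179.8] [-8.29922180e-05  9.98842597e-01 -4.80883782e-02  9.83213021e-04]
```

View pics/w3.png

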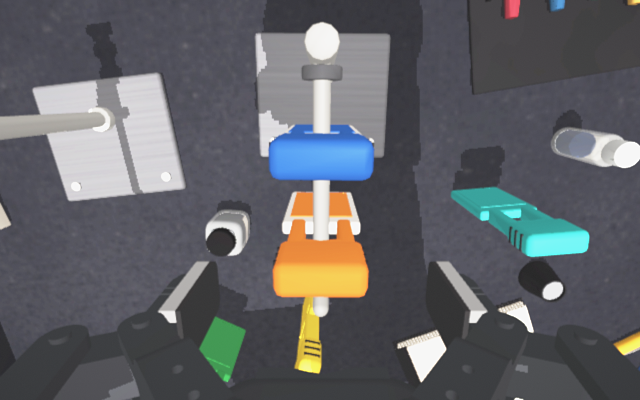

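```bash
python3 - <<'E'
from h import *
p=pickle.load(open("w3.pkl","rb"))
c,s=np.cos(-.096),np.sin(-.096)
for n,o in(("or",(536.5,136.8)),("bl",(586,132))):
  for z in(186,216):
    print(n,z,[proj(p,np.array([o[0]+c*a-s*b,o[1]+s*a+c*b,z])).round(0).tolist() for a in(-8,8) for b in(20,-20)])
E
```

```text
or 186 [[281.0, 266.0], [361.0, 266.0], [279.0, 236.0], [362.0, 237.0]]
or 216 [[272.0, 299.0], [368.0, 299.0], [271.0, 264.0], [370.0, 264.0]]
bl 186 [[277.0, 168.0], [364.0, 168.0], [276.0, 133.0], [365.0, 133.0]]
bl 216 [[267.0, 183.0], [373.0, 183.0], [266.0, 140.0], [375.0, 140.0]]
```

Fingers straddle the orange block (272–368, 245–297), rod centred at column 321. Now close.

Call:
send_rows:
  squeeze: 60
  targets:
    - [1, 0, 0, 0, 0, 0, 0]
    - [1, 0, 0, 0, 0, 0, 0]
    - [1, 0, 0, 0, 0, 0, 0]
    - [1, 0, 0, 0, 0, 0, 0]
    - [1, 0, 0, 0, 0, 0, 0]
    - [1, 0, 0, 0, 0, 0, 0]
    - [1, 0, 0, 0, 0, 0, 0]
    - [1, 0, 0, 0, 0, 0, 0]
    - [1, 0, 0, -0.002, 0, 0, 0]
    - [1, 0, 0, -0.002, 0, 0, 0]

```text
time_s: 8.85
eef_pos: [535.7, 136.4, 182.2]
ee_rot: [0.0, 0.999, -0.048, -0.001]
force: [0.6, 0.3, -0.5]
grip_width: 0.454
grip_force: 60.2
```

Call:
send_rows:
  targets:
    - [1, 0, 0, -0.005, 0, 0, 0]
    - [1, 0, 0, -0.005, 0, 0, 0]
    - [1, 0, 0, -0.005, 0, 0, 0]
    - [1, 0, 0, 0, 0, 0, 0]
    - [1, -0.01, 0, 0, 0, 0, 0]
    - [1, -0.01, 0, 0, 0, 0, 0]
    - [1, -0.012, 0, 0, 0, 0, 0]
    - [1, -0.012, 0, 0, 0, 0, 0]
    - [1, -0.012, 0, 0, 0, 0, 0]
    - [1, -0.008, 0, 0, 0, 0, 0]

```text
time_s: 10.1
eef_pos: [471.6, 142.7, 197.8]
ee_rot: [-0.0, 0.999, -0.048, 0.0]
force: [-0.0, 0.2, -1.0]
grip_width: 0.448
grip_force: 60.2
```

Call:
send_rows:
  targets:
    - [1, -0.01, 0, 0, 0, 0, -0.06]
    - [1, 0, 0, 0, 0, 0, -0.061]
    - [1, 0, -0.031, 0, 0, 0, 0]
    - [1, 0, -0.031, 0, 0, 0, 0]
    - [1, 0, -0.031, 0, 0, 0, 0]
    - [1, 0, -0.031, 0, 0, 0, 0]
    - [1, 0, -0.031, 0, 0, 0, 0]
    - [1, 0, -0.031, 0, 0, 0, 0]
    - [1, 0, 0, 0, 0, 0, 0]
    - [1, 0, 0, 0, 0, 0, 0]

```text
time_s: 11.35
eef_pos: [457.7, 328.9, 197.6]
ee_rot: [0.0, 1.0, 0.012, -0.0]
force: [0.5, -0.2, -0.9]
grip_width: 0.447
grip_force: 60.3
```

```bash
python3 - <<'E'
from rig import ctrl
from h import *
p=ctrl.capture("wrist");pickle.dump(p,open("w4.pkl","wb"))
cv2.imwrite("pics/w4.png",p["img"][:,:,::-1])
s=ctrl.sense();print(np.round(s["eef_pos"],1),np.round(s["ee_rot"],4),s["force"])
for q in("spare_stand","spare_stop"): print(q,ctrl.landmark_of(q,p)[:2])
o=np.array(s["eef_pos"])
for z in(186,216):
    R=Ro.from_quat(np.roll(s["ee_rot"],-1)).as_matrix()
    print(z,[proj(p,o+R@[a,b,0]+[0,0,z-o[2]+17]).round(0).tolist() for a in(-8,8) for b in(20,-20)])
E
```

```text
[457.8 328.8 197.7] [ 1.000e-04  9.999e-01  1.210e-02 -0.000e+00] [ 0.12164318 -0.40750068 -0.49066167]
spare_stand [{'point': [320.5, 7.8], 'score': 0.73}]
spare_stop []
186 [[361.0, 265.0], [281.0, 265.0], [363.0, 236.0], [280.0, 235.0]]
216 [[369.0, 298.0], [274.0, 298.0], [371.0, 263.0], [272.0, 263.0]]
```

View pics/w4.png

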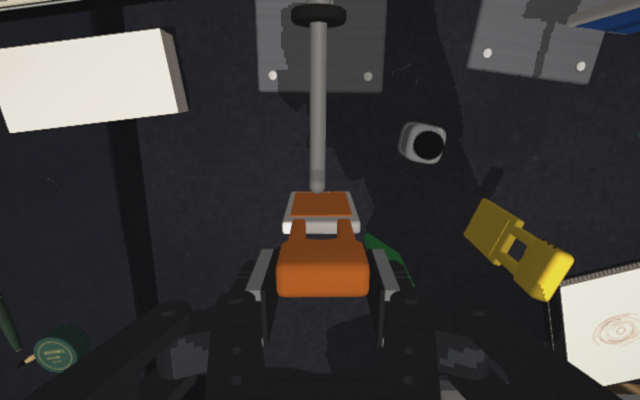

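Orange held well centred (277–369); spare lip at (317,187), disc at (319,22); rod nearly straight ahead.

```bash
python3 - <<'E'
from h import *
p=pickle.load(open("w4.pkl","rb"))
R=Ro.from_quat([.9999,.0121,0,0]).as_matrix();o=np.array([457.8,328.8,197.7])
for n,u,z in(("lip top",(317,183),193),("rod near",(318,160),184),("rod far",(318.5,40),184),("disc L",(291,16),180),("disc R",(347,16),180),("disc bottom of ring",(319,28),167),("disc near top",(319,24),180),("block",(323,297),233),("platetopfront",(322,192),97)):
    X=ray(p,u,2,z);print(n,X.round(1),"tool",(R.T@(X-o)).round(1))
E
```

```text
lip top [489.6 331.8 193. ] tool [31.9 -2.3  4.7]
rod near [499.6 331.7 184. ] tool [41.9 -1.9 13.7]
rod far [556.  332.7 184. ] tool [98.3 -1.6 13.7]
disc L [566.6 345.9 180. ] tool [109.2 -14.5  17.7]
disc R [567.3 319.7 180. ] tool [109.2  11.8  17.7]
disc bottom of ring [564.1 332.8 167. ] tool [106.4  -1.5  30.7]
disc near top [563.5 332.7 180. ] tool [105.8  -1.3  17.7]
block [450.2 327.9 233. ] tool [ -7.6   0.7 -35.3]
platetopfront [459.9 328.6  97. ] tool [  2.    0.2 100.7]
```

Call:
send_rows:
  targets:
    - [1, 0, -0.002, 0, 0, 0, 0]
    - [1, 0.01, 0, 0, 0, 0, 0]
    - [1, 0.01, 0, 0, 0, 0, 0]
    - [1, 0.01, 0, 0, 0, 0, 0]
    - [1, 0.01, 0, 0, 0, 0, 0]
    - [1, 0.01, 0, 0, 0, 0, 0]
    - [1, 0.01, 0, 0, 0, 0, 0]
    - [1, 0.01, 0, 0, 0, 0, 0]
    - [1, 0, 0, 0.007, 0, 0, 0]
    - [1, 0, 0, 0.007, 0, 0, 0]

```text
time_s: 12.75
eef_pos: [527.4, 333.3, 183.0]
ee_rot: [0.0, 1.0, 0.012, -0.0]
force: [-1.0, 0.2, -0.5]
grip_width: 0.445
grip_force: 60.3
```

Call:
send_rows:
  targets:
    - [1, 0, 0, 0.002, 0, 0, 0]
    - [1, 0, 0, 0, 0, 0, 0]
    - [1, 0.005, 0, 0, 0, 0, 0]
    - [1, 0.004, 0, 0, 0, 0, 0]
    - [1, 0.003, 0, 0, 0, 0, 0]
    - [1, 0.002, 0, 0, 0, 0, 0]
    - [1, 0.001, 0, 0, 0, 0, 0]
    - [1, 0, 0, 0, 0, 0, 0]
    - [1, 0, 0, 0, 0, 0, 0]
    - [1, 0, 0, 0, 0, 0, 0]

```text
time_s: 14.0
eef_pos: [542.7, 333.7, 181.7]
ee_rot: [-0.0, 1.0, 0.012, -0.0]
force: [-0.3, -0.1, 0.0]
grip_width: 0.448
grip_force: 60.3
```

```bash
cat > f.py <<'E'
from rig import ctrl
from h import *
import sys
F=[]
for i in range(int(sys.argv[1]) if len(sys.argv)>1 else 4):
    p=ctrl.capture("wrist");s=ctrl.sense();F.append(np.r_[s["force"],s["wrist_torque"]])
print(np.mean(F,0).round(2),np.std(F,0).round(2)[:3],np.round(s["eef_pos"],1),s["time_s"])
E
python3 f.py; python3 - <<'E'
from rig import ctrl
from h import *
p=ctrl.capture("wrist");pickle.dump(p,open("w5.pkl","wb"))
cv2.imwrite("pics/w5.png",p["img"][:,:,::-1])
E
```

```text
[ 0.09 -0.14 -0.53  0.03 -0.    0.  ] [0.79 0.53 0.69] [542.7 333.6 181.7] 14.2
```

View pics/w5.png

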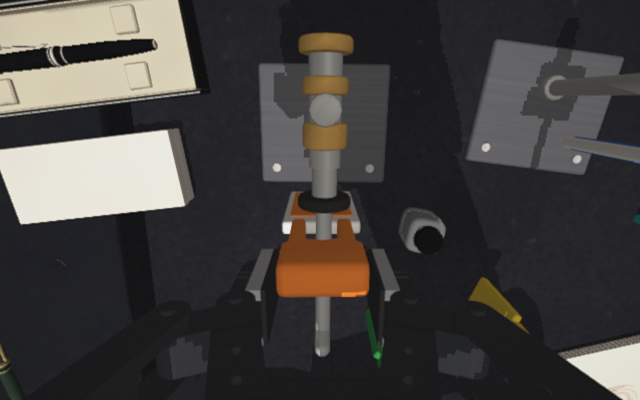

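Swatch is on the spare rod; disc front edge row ~210, block back ~242: about 12 mm gap. Creep in.

Call:
send_rows:
  targets:
    - [1, 0.002, 0, 0, 0, 0, 0]
    - [1, 0.002, 0, 0, 0, 0, 0]
    - [1, 0.001, 0, 0, 0, 0, 0]
    - [1, 0.001, 0, 0, 0, 0, 0]
    - [1, 0.001, 0, 0, 0, 0, 0]
    - [1, 0.001, 0, 0, 0, 0, 0]
    - [1, 0.001, 0, 0, 0, 0, 0]
    - [1, 0, 0, 0, 0, 0, 0]
    - [1, 0, 0, 0, 0, 0, 0]
    - [1, 0, 0, 0, 0, 0, 0]

```text
time_s: 15.5
eef_pos: [551.7, 333.9, 181.7]
ee_rot: [-0.0, 1.0, 0.012, -0.0]
force: [0.4, -0.1, -1.4]
grip_width: 0.453
grip_force: 60.3
```

```bash
python3 f.py
```

```text
[ 0.06  0.05 -0.7   0.01 -0.02  0.  ] [0.2  0.21 0.47] [551.7 333.9 181.7] 15.7
```

Call:
send_rows:
  targets:
    - [1, 0.0005, 0, 0, 0, 0, 0]
    - [1, 0.0005, 0, 0, 0, 0, 0]
    - [1, 0.0005, 0, 0, 0, 0, 0]
    - [1, 0.0005, 0, 0, 0, 0, 0]
    - [1, 0.0005, 0, 0, 0, 0, 0]
    - [1, 0.0005, 0, 0, 0, 0, 0]
    - [1, 0, 0, 0, 0, 0, 0]
    - [1, 0, 0, 0, 0, 0, 0]
    - [1, 0, 0, 0, 0, 0, 0]
    - [1, 0, 0, 0, 0, 0, 0]

```text
time_s: 16.95
eef_pos: [554.7, 333.9, 181.7]
ee_rot: [-0.0, 1.0, 0.012, -0.0]
force: [0.3, 0.0, -0.7]
grip_width: 0.45
grip_force: 60.3
```

```bash
python3 f.py
```

```text
[-0.   -0.24 -0.25  0.02 -0.01 -0.01] [0.35 0.46 0.24] [554.7 333.9 181.7] 17.15
```

Call:
send_rows:
  targets:
    - [1, 0.0005, 0, 0, 0, 0, 0]
    - [1, 0.0005, 0, 0, 0, 0, 0]
    - [1, 0.0005, 0, 0, 0, 0, 0]
    - [1, 0.0005, 0, 0, 0, 0, 0]
    - [1, 0.0005, 0, 0, 0, 0, 0]
    - [1, 0.0005, 0, 0, 0, 0, 0]
    - [1, 0.0005, 0, 0, 0, 0, 0]
    - [1, 0.0005, 0, 0, 0, 0, 0]
    - [1, 0, 0, 0, 0, 0, 0]
    - [1, 0, 0, 0, 0, 0, 0]

```text
time_s: 18.4
eef_pos: [558.5, 334.0, 181.7]
ee_rot: [0.0, 1.0, 0.012, -0.0]
force: [-4.6, -1.0, 1.8]
grip_width: 0.452
grip_force: 60.5
```

```bash
python3 f.py
```

```text
[-5.3  -0.46  1.43 -0.16  0.9  -0.02] [0.42 0.22 0.25] [558.5 334.  181.7] 18.6
```

Call:
send_rows:
  targets:
    - [1, 0.0005, 0, 0, 0, 0, 0]
    - [1, 0.0005, 0, 0, 0, 0, 0]
    - [1, 0.0004, 0, 0, 0, 0, 0]
    - [1, 0, 0, 0, 0, 0, 0]
    - [1, 0, 0, 0, 0, 0, 0]
    - [1, 0, 0, 0, 0, 0, 0]
    - [1, 0, 0, 0, 0, 0, 0]
    - [1, 0, 0, 0, 0, 0, 0]
    - [1, 0, 0, 0, 0, 0, 0]
    - [1, 0, 0, 0, 0, 0, 0]

```text
time_s: 19.85
eef_pos: [559.6, 334.1, 181.7]
ee_rot: [0.0, 1.0, 0.012, -0.001]
force: [-6.7, -1.2, 3.2]
grip_width: 0.449
grip_force: 60.6
```

```bash
python3 f.py
```

```text
[-7.25 -1.06  2.06 -0.25  1.28 -0.04] [0.4  0.29 0.24] [559.6 334.1 181.7] 20.05
```

Call:
send_rows:
  targets:
    - [1, 0.0004, 0, 0, 0, 0, 0]
    - [1, 0, 0, 0, 0, 0, 0]
    - [1, 0, 0, 0, 0, 0, 0]
    - [1, 0, 0, 0, 0, 0, 0]
    - [1, 0, 0, 0, 0, 0, 0]
    - [1, 0, 0, 0, 0, 0, 0]
    - [1, 0, 0, 0, 0, 0, 0]
    - [1, 0, 0, 0, 0, 0, 0]
    - [1, 0, 0, 0, 0, 0, 0]
    - [1, 0, 0, 0, 0, 0, 0]

```text
time_s: 21.3
eef_pos: [559.9, 334.1, 181.7]
ee_rot: [0.0, 1.0, 0.012, -0.001]
force: [-7.5, -1.8, 2.9]
grip_width: 0.446
grip_force: 60.6
```

```bash
python3 f.py 6
```

```text
[-7.89 -1.65  2.76 -0.29  1.36 -0.04] [0.8  0.47 0.3 ] [559.9 334.1 181.7] 21.6
```

Call:
send_rows:
  targets:
    - [1, -0.0005, 0, 0, 0, 0, 0]
    - [1, -0.0005, 0, 0, 0, 0, 0]
    - [1, -0.001, 0, 0, 0, 0, 0]
    - [1, -0.001, 0, 0, 0, 0, 0]
    - [1, -0.001, 0, 0, 0, 0, 0]
    - [1, 0, 0, 0.0007, 0, 0, 0]
    - [1, 0, 0, 0, 0, 0, 0]
    - [1, 0, 0, 0, 0, 0, 0]
    - [0.8, 0, 0, 0, 0, 0, 0]
    - [0, 0, 0, 0, 0, 0, 0]

```text
time_s: 22.85
eef_pos: [556.8, 334.0, 181.1]
ee_rot: [-0.0, 1.0, 0.012, 0.0]
force: [0.1, -0.4, -0.6]
grip_width: 0.502
grip_force: 0.0
```

Call:
send_rows:
  targets:
    - [-0.5, 0, 0, 0, 0, 0, 0]
    - [-1, 0, 0, 0, 0, 0, 0]
    - [-1, 0, 0, 0, 0, 0, 0]
    - [-1, 0, 0, 0, 0, 0, 0]
    - [-1, 0, 0, -0.01, 0, 0, 0]
    - [-1, 0, 0, -0.02, 0, 0, 0]
    - [-1, 0, 0, -0.03, 0, 0, 0]
    - [-1, 0, 0, -0.04, 0, 0, 0]
    - [-1, 0, 0, 0, 0, 0, 0]
    - [-1, 0, 0, 0, 0, 0, 0]

```text
time_s: 24.1
eef_pos: [556.4, 333.9, 280.6]
ee_rot: [0.0, 1.0, 0.012, -0.0]
force: [0.2, 0.7, 0.0]
grip_width: 0.997
grip_force: 0.0
```

```bash
python3 - <<'E'
from rig import ctrl
from h import *
p=ctrl.capture("wrist");pickle.dump(p,open("w6.pkl","wb"))
a=ctrl.capture("scene");s=ctrl.sense()
print(np.round(s["eef_pos"],1),np.round(s["force"],1),s["time_s"],s["grip_width"])
b=cv2.resize(a["img"][150:300,160:360],(533,400),interpolation=cv2.INTER_CUBIC)
cv2.imwrite("pics/w6.png",np.hstack([cv2.resize(p["img"],(640,400))[:,180:440],b])[:,:,::-1])
E
```

```text
[556.2 333.9 279.9] [0.9 1.  0.3] 24.2 0.9995788489931423
```

View pics/w6.png

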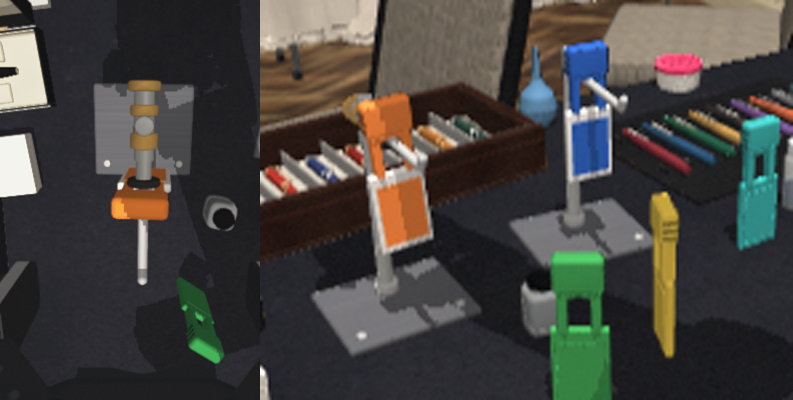

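Orange hangs on the spare hook against the disc, everything else untouched. Picture allowance is used up; from here I check numerically.

Call:
send_rows:
  targets:
    - [-1, 0, 0, 0, 0, 0, 0.12]
    - [-1, 0.008, 0.033, 0, 0, 0, 0]
    - [-1, 0.008, 0.033, 0, 0, 0, 0]
    - [-1, 0.008, 0.033, 0, 0, 0, 0]
    - [-1, 0.008, 0.033, 0, 0, 0, 0]
    - [-1, 0.008, 0.033, 0, 0, 0, 0]
    - [-1, 0.0095, 0.0335, 0, 0, 0, 0]
    - [-1, 0, 0, 0, 0, 0, 0]
    - [-1, 0, 0, 0, 0, 0, 0]
    - [-1, 0, 0, 0, 0, 0, 0]

```text
time_s: 25.45
eef_pos: [586.7, 132.6, 280.8]
ee_rot: [-0.0, 0.999, -0.047, -0.0]
force: [0.4, 0.2, 0.0]
grip_width: 1.001
grip_force: 0.0
```

```bash
cat > blob.py <<'E'
from rig import ctrl
from h import *
p=ctrl.capture("wrist");s=ctrl.sense();o=np.array(s["eef_pos"]);R=Ro.from_quat(np.roll(s["ee_rot"],-1)).as_matrix()
print(o.round(1),np.round(s["ee_rot"],4),s["time_s"])
m=cv2.inRange(cv2.cvtColor(p["img"],cv2.COLOR_RGB2HSV),(105,130,40),(125,255,255))
n,l,st,c=cv2.connectedComponentsWithStats(m);i=1+np.argmax(st[1:,4]);print("blue box",st[i])
E
cat >> blob.py <<'E'
import sys
if len(sys.argv)>1:
    cx,cy,zt=map(float,sys.argv[1:4]);C,S=R[:2,0]
    pts=np.array([proj(p,np.array([cx+C*a-S*b,cy+S*a+C*b,z])) for z in(zt-30,zt) for a in(-8,8) for b in(-20,20)])
    print("predicted block l,r,top,bottom",pts[:,0].min().round(1),pts[:,0].max().round(1),pts[:,1].min().round(1),pts[:,1].max().round(1))
E
python3 blob.py 586.5 131.6 216
```

```text
[586.7 132.6 280.9] [-0.000e+00  9.989e-01 -4.700e-02 -1.000e-04] 25.5
blue box [ 295  167   58   52 2056]
predicted block l,r,top,bottom 293.6 352.5 186.6 219.5
```

Call:
send_rows:
  squeeze: 60
  targets:
    - [-1, 0, 0.001, 0.03, 0, 0, 0]
    - [-1, 0, 0, 0.03, 0, 0, 0]
    - [-1, 0, 0, 0.025, 0, 0, 0]
    - [-1, 0, 0, 0.016, 0, 0, 0]
    - [-1, 0, 0, 0, 0, 0, 0]
    - [-1, 0, 0, 0, 0, 0, 0]
    - [1, 0, 0, 0, 0, 0, 0]
    - [1, 0, 0, 0, 0, 0, 0]
    - [1, 0, 0, 0, 0, 0, 0]
    - [1, 0, 0, 0, 0, 0, 0]

```text
time_s: 26.75
eef_pos: [587.2, 130.7, 180.7]
ee_rot: [-0.0, 0.999, -0.048, 0.001]
force: [0.3, 0.4, 4.5]
grip_width: 0.451
grip_force: 60.0
```

Call:
send_rows:
  targets:
    - [1, 0, 0, 0, 0, 0, 0]
    - [1, 0, 0, 0, 0, 0, 0]
    - [1, 0, 0, 0, 0, 0, 0]
    - [1, 0, 0, -0.005, 0, 0, 0]
    - [1, 0, 0, -0.005, 0, 0, 0]
    - [1, 0, 0, -0.005, 0, 0, 0]
    - [1, 0, 0, -0.002, 0, 0, 0]
    - [1, 0, 0, 0, 0, 0, 0]
    - [1, 0, 0, 0, 0, 0, 0]
    - [1, 0, 0, 0, 0, 0, 0]

```text
time_s: 28.0
eef_pos: [586.8, 130.7, 196.8]
ee_rot: [-0.0, 0.999, -0.048, -0.0]
force: [-0.4, 0.1, 0.0]
grip_width: 0.448
grip_force: 60.2
```

```bash
python3 blob.py 587 131.1 233; python3 f.py 2
```

```text
[586.8 130.6 196.9] [-0.000e+00  9.989e-01 -4.760e-02 -1.000e-04] 28.05
blue box [ 276  219   93   78 5545]
predicted block l,r,top,bottom 270.2 369.3 235.9 298.8
[-0.42 -0.05  0.18  0.   -0.04 -0.01] [0.09 0.14 0.01] [586.8 130.7 196.9] 28.15
```

Call:
send_rows:
  targets:
    - [1, -0.008, 0, 0, 0, 0, 0]
    - [1, -0.012, 0, 0, 0, 0, 0]
    - [1, -0.012, 0, 0, 0, 0, 0]
    - [1, -0.012, 0, 0, 0, 0, 0]
    - [1, -0.012, 0, 0, 0, 0, 0]
    - [1, -0.012, 0, 0, 0, 0, 0]
    - [1, -0.012, 0, 0, 0, 0, 0]
    - [1, -0.012, 0, 0, 0, 0, 0]
    - [1, -0.012, 0, 0, 0, 0, 0]
    - [1, -0.012, 0, 0, 0, 0, 0]

```text
time_s: 29.4
eef_pos: [470.6, 141.8, 197.0]
ee_rot: [0.0, 0.999, -0.048, 0.0]
force: [0.1, -0.4, -0.5]
grip_width: 0.45
grip_force: 60.2
```

Call:
send_rows:
  targets:
    - [1, 0, 0, -0.045, 0, 0, 0]
    - [1, 0, 0, -0.045, 0, 0, -0.096]
    - [1, -0.005, 0.047, 0, 0, 0, 0]
    - [1, -0.005, 0.047, 0, 0, 0, 0]
    - [1, -0.005, 0.047, 0, 0, 0, 0]
    - [1, -0.005, 0.047, 0, 0, 0, 0]
    - [1, -0.005, 0.047, 0, 0, 0, 0]
    - [1, -0.005, 0.047, 0, 0, 0, 0]
    - [1, -0.005, 0.047, 0, 0, 0, 0]
    - [1, -0.005, 0.047, 0, 0, 0, 0]

```text
time_s: 30.65
eef_pos: [431.0, -235.6, 287.1]
ee_rot: [0.0, 1.0, 0.0, 0.0]
force: [0.1, 0.7, -0.2]
grip_width: 0.445
grip_force: 60.6
```

Call:
send_rows:
  targets:
    - [1, 0, 0, 0, 0, 0, 0]
    - [1, 0, 0, 0, 0, 0, 0]
    - [1, 0, 0, 0, 0, 0, 0]
    - [1, 0, 0, 0, 0, 0, 0]
    - [1, 0, 0, 0, 0, 0, 0]
    - [1, 0, 0, 0, 0, 0, 0]
    - [1, 0, 0, 0, 0, 0, 0]
    - [1, 0, 0, 0, 0, 0, 0]
    - [1, 0, 0, 0, 0, 0, 0]
    - [1, 0, 0, 0, 0, 0, 0]

```text
time_s: 31.9
eef_pos: [431.6, -234.4, 287.0]
ee_rot: [0.0, 1.0, 0.0, -0.0]
force: [0.0, 0.4, 0.2]
grip_width: 0.449
grip_force: 60.6
```

```bash
python3 blob.py; python3 - <<'E'
from rig import ctrl
from h import *
p=ctrl.capture("wrist");pickle.dump(p,open("w7.pkl","wb"))
for f in(ctrl.boxes_of,ctrl.landmark_of): print([{k:np.round(v,2).tolist() for k,v in d.items()} for d in f("holder",p)[:2]])
L=ctrl.landmark_of("holder",p)
if L: print(ray(p,L[0]["point"],2,0))
cv2.imwrite("pics/w7.png",p["img"][:,:,::-1])
h=cv2.cvtColor(p["img"],cv2.COLOR_RGB2HSV)
u=proj(p,np.array([464,-236,32])).round().astype(int);print(u)
x,y=u;print(p["img"][y-30:y+31:6,x-60:x+61:10].sum(2)//3); print(h[y-30:y+31:6,x-60:x+61:10,0])
E
```

```text
[ 431.7 -234.4  287. ] [-0.e+00  1.e+00  4.e-04 -0.e+00] 31.95
blue box [ 276  219   93   78 5349]
[{'extent': [287.4, 107.1, 66.5, 46.8], 'score': 0.65}]
[{'point': [318.5, 127.4], 'score': 0.71}]
[ 468.99260625 -229.98863573    0.        ]
[323 134]
[[ 44  44  45  45  46  44  44  48  46  45  62  60  64]
 [ 43  43  42  87  89  75  53  46  45  54  62  61  61]
 [ 45  44  42  84  83  83  83  84  87 120  62  61  61]
 [ 48  45  43  86  71  80  83  85  86 120  62  60  62]
 [ 44  44  44  87  80  81  82  80  68  81  64  63  61]
 [ 45  47  44  78  71  62  71  78  98  69  65  61  61]
 [ 40  43  45  80  81  81  80 122 115  64  65  64  61]
 [ 44  47  43  64  79  77  81 123 127  63  62  61  59]
 [ 45  44  44  43  57  59  59  61  89  64  61  60  62]
 [ 44  43  43  51  62  61  60  57  57  61  61  63  59]
 [ 43  43  42  59  56  61  60  58  61  62  64  62  62]]
[[120 120 120 125 120 120 120 126 128 120 124 116 128]
 [120 120 113  10   9  10   5 114 120 120 120 120 120]
 [120 120 120  10  10  10  10  11  11  10 116 124 120]
 [114 114 114  11  10  10  10  10  10  10 120 120 128]
 [132 120 120  11  10  10  10  10  10   6 120 124 124]
 [120 113 120  11  10  11  11  11  11 150 120 120 120]
 [125 120 120  11  11  10  10  10  10 114 120 124 120]
 [126 128 120   8  10  10  11  10  11 116 120 113 111]
 [125 120 126 120 120 120 117 133   8 124 120 116 120]
 [120 120 120 125 116 124 120 130 120 120 113 120 115]
 [113 120 113 120 120 124 120 120 116 116 125 116 120]]
```

```bash
cat > fit.py <<'E'
from h import *
import itertools,sys
from scipy.optimize import minimize
def holder(p,guess=(466,-233,0)):
    hsv=cv2.cvtColor(p["img"],cv2.COLOR_RGB2HSV);m=cv2.inRange(hsv,(4,60,30),(16,255,255))
    u=proj(p,np.array([guess[0],guess[1],32.])).astype(int)
    m=cv2.morphologyEx(m,cv2.MORPH_CLOSE,np.ones((5,5)));n,l,st,c=cv2.connectedComponentsWithStats(m)
    best=min((i for i in range(1,n) if st[i,4]>800),key=lambda i:np.hypot(*(c[i]-u)));m=(l==best).astype(np.uint8)
    print("mask box",st[best])
    S=8;M=cv2.resize(m,None,fx=S,fy=S,interpolation=cv2.INTER_LINEAR)
    x0,y0=(st[best][:2]-15)*S;x1,y1=(st[best][:2]+st[best][2:4]+15)*S;x0,y0=max(x0,0),max(y0,0);M=M[y0:y1,x0:x1]
    def cost(v):
        C,Sn=np.cos(v[2]),np.sin(v[2])
        q=np.array([proj(p,np.array([v[0]+C*a-Sn*b,v[1]+Sn*a+C*b,z])) for a,b,z in itertools.product((-22,22),(-37,37),(0,32))])
        h=cv2.convexHull(((q+.5)*S-[x0,y0]).astype(np.float32)).round().astype(int)
        I=np.zeros_like(M);cv2.fillConvexPoly(I,h,1)
        return 1-(I&M).sum()/max((I|M).sum(),1)
    r=min((minimize(cost,(guess[0],guess[1],y),method="Nelder-Mead",options=dict(initial_simplex=[[guess[0],guess[1],y],[guess[0]+6,guess[1],y],[guess[0],guess[1]+6,y],[guess[0],guess[1],y+.1]],xatol=.05,fatol=1e-4)) for y in(-.2,0,.2)),key=lambda r:r.fun)
    print("x,y,yaw",r.x.round(3),"1-IoU",round(r.fun,3));return r.x
if __name__=="__main__":
    p=pickle.load(open(sys.argv[1],"rb"));v=holder(p)
    # rectified top view at z=32, 0.5 mm/px, in the holder frame
    C,Sn=np.cos(v[2]),np.sin(v[2])
    a,b=np.mgrid[-25:25:2,-40:41:4]
    X=np.stack([v[0]+C*a-Sn*b,v[1]+Sn*a+C*b,np.full(a.shape,32.)],-1)
    uv=np.array([[proj(p,x) for x in r] for r in X]).astype(np.float32)
    g=cv2.remap(cv2.cvtColor(p["img"],cv2.COLOR_RGB2GRAY),uv[...,0],uv[...,1],cv2.INTER_LINEAR)
    for i,r in zip(range(-25,25,2),g): print(i,*r)
E
python3 fit.py w7.pkl
```

```text
mask box [ 288  107   67   46 2547]
x,y,yaw [ 4.68073e+02 -2.32632e+02 -1.14000e-01] 1-IoU 0.027
-25 60 59 59 58 58 58 58 57 58 59 59 57 58 57 58 56 43 42 43 42 42
-23 61 67 65 70 65 70 66 63 74 68 62 62 58 63 60 56 50 46 50 49 43
-21 62 105 112 108 109 117 114 118 120 105 80 80 80 80 78 80 77 78 79 73 43
-19 62 116 122 123 121 125 126 125 126 88 81 81 81 81 81 81 80 81 80 74 43
-17 62 125 128 129 128 128 129 128 118 83 82 82 81 81 82 82 81 81 81 74 43
-15 62 128 132 133 132 133 132 132 96 85 85 85 84 84 84 84 84 84 83 79 43
-13 60 129 132 132 132 131 132 127 87 85 85 85 85 85 85 84 85 85 84 82 43
-11 59 124 129 129 129 129 129 110 84 84 83 84 84 83 83 84 83 83 83 82 43
-9 60 124 128 126 125 128 125 87 83 82 82 82 82 82 82 83 82 81 82 77 43
-7 62 128 130 118 103 102 104 76 80 77 77 79 78 78 76 76 77 80 81 77 43
-5 63 123 128 114 67 73 71 66 68 65 68 66 65 68 65 68 65 79 82 79 43
-3 64 123 127 112 75 79 79 80 79 80 79 79 79 78 79 79 76 83 87 82 43
-1 66 125 129 115 80 86 91 84 83 84 83 83 83 82 82 82 80 86 91 87 43
1 71 121 124 112 112 126 130 85 86 86 86 86 85 85 85 84 81 84 88 89 42
3 69 123 128 116 123 132 99 86 86 85 86 85 85 85 86 84 80 81 86 82 41
5 61 133 137 98 114 128 84 82 83 83 83 83 82 82 82 82 77 84 89 83 42
7 61 131 138 80 83 84 75 77 76 77 76 75 77 76 78 76 75 84 90 85 42
9 62 130 136 87 85 86 86 85 86 85 86 86 85 86 86 86 85 87 87 82 42
11 60 132 118 89 89 89 89 88 89 89 88 89 89 88 89 88 88 88 88 82 43
13 59 134 104 89 88 89 89 88 88 88 89 88 88 88 87 88 88 87 87 85 43
15 57 129 110 87 87 88 88 87 87 88 88 87 87 87 87 87 86 86 86 86 42
17 59 130 114 87 87 87 87 87 88 87 87 87 87 87 87 87 87 87 87 83 44
19 60 134 92 90 90 90 90 90 90 90 90 89 89 89 88 89 89 90 89 84 46
21 60 117 90 92 90 92 89 90 91 90 93 89 91 90 89 91 88 90 89 82 46
23 60 69 60 59 60 58 60 59 58 60 60 59 58 57 59 59 60 58 57 56 43
```

```bash
python3 - <<'E'
from h import *
p=pickle.load(open("w7.pkl","rb"));o=np.array([431.7,-234.4,287.])
# swatch origin z: hanging grasp TCP 180.7 <-> origin 80.1
zo=o[2]-(180.7-80.1)
for n,(x,z) in {"bottom+x":(4,0),"bottom-x":(-4,0),"platetop+x":(4,72),"platetop-x":(-4,72),"block bottom+x":(8,106),"block top+x":(8,136),"blocktop-x":(-8,136)}.items():
    print(n,[proj(p,o*[1,1,0]+[x,b,zo+z]).round(1).tolist() for b in(-23 if z<80 else -20,23 if z<80 else 20)])
I=p["img"]
for c in(300,322,345): print(c,[(r,*I[r,c].tolist()) for r in range(184,302,3)])
for r in(205,225): print(r,[(c,*I[r,c].tolist()) for c in list(range(274,296,2))+list(range(350,372,2))])
E
```

```text
bottom+x [[351.2, 189.7], [292.1, 189.6]]
bottom-x [[350.9, 199.6], [292.4, 199.4]]
platetop+x [[360.8, 220.3], [282.0, 220.1]]
platetop-x [[360.4, 233.2], [282.4, 233.0]]
block bottom+x [[362.3, 235.7], [280.2, 235.5]]
block top+x [[370.3, 263.3], [271.7, 263.0]]
blocktop-x [[368.7, 298.1], [273.2, 297.9]]
300 [(184, 57, 56, 63), (187, 55, 55, 61), (190, 60, 60, 64), (193, 48, 76, 131), (196, 42, 74, 131), (199, 42, 75, 131), (202, 42, 75, 130), (205, 41, 74, 131), (208, 41, 74, 130), (211, 41, 75, 131), (214, 42, 75, 132), (217, 154, 156, 166), (220, 45, 75, 131), (223, 41, 74, 131), (226, 41, 74, 131), (229, 41, 74, 132), (232, 40, 73, 132), (235, 41, 74, 133), (238, 40, 75, 134), (241, 40, 72, 127), (244, 38, 71, 127), (247, 40, 72, 128), (250, 40, 73, 129), (253, 42, 75, 131), (256, 41, 74, 132), (259, 41, 74, 133), (262, 43, 80, 145), (265, 49, 95, 173), (268, 54, 104, 189), (271, 56, 107, 195), (274, 56, 110, 200), (277, 58, 111, 201), (280, 57, 109, 200), (283, 72, 141, 240), (286, 88, 175, 247), (289, 87, 174, 247), (292, 82, 167, 247), (295, 71, 140, 243), (298, 61, 59, 63)
[... 1865 characters left out ...]
, 41, 74, 131), (350, 171, 165, 159), (352, 120, 116, 116), (354, 57, 57, 66), (356, 58, 58, 66), (358, 57, 58, 65), (360, 57, 58, 65), (362, 56, 57, 63), (364, 55, 55, 63), (366, 56, 57, 63), (368, 39, 39, 43), (370, 40, 39, 43)]
225 [(274, 57, 56, 64), (276, 57, 57, 65), (278, 56, 55, 64), (280, 81, 79, 82), (282, 228, 223, 215), (284, 239, 236, 231), (286, 239, 236, 231), (288, 240, 237, 232), (290, 193, 191, 197), (292, 33, 68, 125), (294, 40, 73, 129), (350, 200, 201, 209), (352, 245, 242, 239), (354, 243, 241, 238), (356, 243, 240, 236), (358, 219, 212, 203), (360, 90, 87, 84), (362, 237, 231, 221), (364, 229, 222, 212), (366, 185, 177, 171), (368, 177, 171, 163), (370, 143, 138, 132)]
```

Call:
send_rows:
  targets:
    - [1, 0, 0, 0, 0, 0, 0.114]
    - [1, 0.018, -0.003, 0, 0, 0, 0]
    - [1, 0.0185, -0.003, 0, 0, 0, 0]
    - [1, 0, 0, 0.03, 0, 0, 0]
    - [1, 0, 0, 0.03, 0, 0, 0]
    - [1, 0, 0, 0.03, 0, 0, 0]
    - [1, 0, 0, 0.03, 0, 0, 0]
    - [1, 0, 0, 0.01, -0.018, 0, 0]
    - [1, 0, 0, 0, 0, 0, 0]
    - [1, 0, 0, 0, 0, 0, 0]

```text
time_s: 33.4
eef_pos: [469.2, -232.8, 158.2]
ee_rot: [0.01, 0.998, -0.056, 0.0]
force: [0.7, 0.1, 0.2]
grip_width: 0.446
grip_force: 60.6
```

```bash
cat > chk.py <<'E'
from rig import ctrl
from h import *
import fit
p=ctrl.capture("wrist");s=ctrl.sense();pickle.dump(p,open("w8.pkl","wb"))
o=np.array(s["eef_pos"]);R=Ro.from_quat(np.roll(s["ee_rot"],-1)).as_matrix()
print(o.round(1),R.round(4).tolist(),np.round(s["force"],1),s["time_s"])
for n,(x,z) in {"bottom+x":(4,0),"platetop+x":(4,72),"platetop-x":(-4,72)}.items():
    print(n,[proj(p,o+R@[x,b,100.6-z]).round(1).tolist() for b in(-23,23)])
I=p["img"].astype(int)
for r in range(186,226,4):
    b=(I[r,:,2]>105)&(I[r].sum(1)>230); c=np.flatnonzero(b[270:380])+270
    print(r,c.min() if len(c) else None,c.max() if len(c) else None,len(c))
for c in(302,312,322,332,342): print(c,[(r,I[r,c].sum()//3,I[r,c,2]-I[r,c,0]) for r in range(172,202,2)])
try: fit.holder(p,(468,-232.6,-.114))
except Exception as e: print(e)
E
python3 chk.py
```

```text
[ 469.1 -232.8  158.2] [[0.9936, -0.1129, -0.0004], [-0.1129, -0.9934, -0.0192], [0.0018, 0.0191, -0.9998]] [ 0.5 -0.6 -0. ] 33.45
bottom+x [[292.2, 189.8], [351.2, 189.9]]
platetop+x [[282.0, 220.4], [360.9, 220.5]]
platetop-x [[282.5, 233.2], [360.4, 233.3]]
186 None None 0
190 None None 0
194 289 347 59
198 288 349 62
202 287 351 65
206 286 352 67
210 285 353 69
214 284 355 72
218 283 356 74
222 281 358 77
302 [(172, np.int64(82), np.int64(-62)), (174, np.int64(84), np.int64(-62)), (176, np.int64(85), np.int64(-62)), (178, np.int64(83), np.int64(-62)), (180, np.int64(73), np.int64(-54)), (182, np.int64(81), np.int64(-60)), (184, np.int64(81), np.int64(-60)), (186, np.int64(79), np.int64(-60)), (188, np.int64(77), np.int64(-57)), (190, np.int64(64), np.int64(-44)), (192, np.int64(104), np.int64(10)), (194, np.int64(81), np.int64(93)), (196, np.int64(82), np.int64(91)), (198, np.int64(82), np.int64(91)), (200, np.int64(82), np.int64(91))]
312 [(172, np.int64(82), np.int64(-63)), (174, np.int64(84), np.int64(-63)), (176, np.int64(84), np.int64(-61)), (178, np.int64(83), np.int64(-62)
[... 1418 characters left out ...]
nt64(82), np.int64(91)), (200, np.int64(82), np.int64(91))]
342 [(172, np.int64(83), np.int64(-61)), (174, np.int64(86), np.int64(-64)), (176, np.int64(85), np.int64(-64)), (178, np.int64(83), np.int64(-63)), (180, np.int64(74), np.int64(-54)), (182, np.int64(126), np.int64(-103)), (184, np.int64(112), np.int64(-91)), (186, np.int64(79), np.int64(-58)), (188, np.int64(78), np.int64(-58)), (190, np.int64(61), np.int64(-38)), (192, np.int64(108), np.int64(30)), (194, np.int64(81), np.int64(90)), (196, np.int64(80), np.int64(93)), (198, np.int64(81), np.int64(92)), (200, np.int64(82), np.int64(91))]
mask box [ 275  157   89   57 3518]
x,y,yaw [ 4.68499e+02 -2.32805e+02 -1.17000e-01] 1-IoU 0.298
```

Call:
send_rows:
  targets:
    - [1, 0, 0, 0.006, 0, 0, 0]
    - [1, 0, 0, 0.006, 0, 0, 0]
    - [1, 0, 0, 0.006, 0, 0, 0]
    - [1, 0, 0, 0.004, 0, 0, 0]
    - [1, 0, 0, 0.002, 0, 0, 0]
    - [1, 0, 0, 0.002, 0, 0, 0]
    - [1, 0, 0, 0.002, 0, 0, 0]
    - [1, 0, 0, 0.002, 0, 0, 0]
    - [1, 0, 0, 0, 0, 0, 0]
    - [1, 0, 0, 0, 0, 0, 0]

```text
time_s: 34.7
eef_pos: [468.6, -233.1, 127.0]
ee_rot: [0.009, 0.998, -0.057, -0.0]
force: [-0.2, -1.0, -1.1]
grip_width: 0.445
grip_force: 60.6
```

```bash
python3 f.py 3
```

```text
[ 0.04 -0.54 -0.42  0.01  0.01 -0.  ] [0.64 0.36 0.11] [ 468.6 -233.   127.1] 34.85
```

Call:
send_rows:
  targets:
    - [1, 0, 0, 0.002, 0, 0, 0]
    - [1, 0, 0, 0.002, 0, 0, 0]
    - [1, 0, 0, 0.002, 0, 0, 0]
    - [1, 0, 0, 0.002, 0, 0, 0]
    - [1, 0, 0, 0.001, 0, 0, 0]
    - [1, 0, 0, 0.001, 0, 0, 0]
    - [1, 0, 0, 0.001, 0, 0, 0]
    - [1, 0, 0, 0.0005, 0, 0, 0]
    - [1, 0, 0, 0, 0, 0, 0]
    - [1, 0, 0, 0, 0, 0, 0]

```text
time_s: 36.1
eef_pos: [468.5, -233.3, 115.5]
ee_rot: [0.009, 0.998, -0.057, -0.0]
force: [0.4, 0.4, -1.1]
grip_width: 0.45
grip_force: 60.6
```

```bash
python3 f.py 3
```

```text
[-0.05 -0.18 -0.69  0.02 -0.02  0.  ] [0.2  0.27 0.15] [ 468.5 -233.3  115.5] 36.25
```

Call:
send_rows:
  targets:
    - [1, 0, 0, 0.0005, 0, 0, 0]
    - [1, 0, 0, 0.0005, 0, 0, 0]
    - [1, 0, 0, 0.0005, 0, 0, 0]
    - [1, 0, 0, 0.0005, 0, 0, 0]
    - [1, 0, 0, 0.0005, 0, 0, 0]
    - [1, 0, 0, 0, 0, 0, 0]
    - [1, 0, 0, 0, 0, 0, 0]
    - [1, 0, 0, 0, 0, 0, 0]
    - [1, 0, 0, 0, 0, 0, 0]
    - [1, 0, 0, 0, 0, 0, 0]

```text
time_s: 37.5
eef_pos: [468.5, -233.3, 113.0]
ee_rot: [0.009, 0.998, -0.057, -0.0]
force: [0.3, -0.1, -0.3]
grip_width: 0.447
grip_force: 60.6
```

```bash
python3 f.py 3
```

```text
[-0.15  0.01 -0.76  0.01 -0.01  0.03] [0.3  0.92 0.15] [ 468.5 -233.3  113. ] 37.65
```

Call:
send_rows:
  targets:
    - [1, 0, 0, 0.0005, 0, 0, 0]
    - [1, 0, 0, 0.0005, 0, 0, 0]
    - [1, 0, 0, 0.0005, 0, 0, 0]
    - [1, 0, 0, 0.0005, 0, 0, 0]
    - [1, 0, 0, 0, 0, 0, 0]
    - [1, 0, 0, 0, 0, 0, 0]
    - [1, 0, 0, 0, 0, 0, 0]
    - [1, 0, 0, 0, 0, 0, 0]
    - [1, 0, 0, 0, 0, 0, 0]
    - [1, 0, 0, 0, 0, 0, 0]

```text
time_s: 38.9
eef_pos: [469.4, -233.5, 112.6]
ee_rot: [0.01, 0.998, -0.057, 0.001]
force: [-0.8, 2.9, 12.8]
grip_width: 0.448
grip_force: 62.1
```

```bash
python3 f.py 3
```

```text
[-0.73  3.09 12.61  0.63  0.15  0.  ] [0.07 0.39 0.21] [ 469.4 -233.6  112.6] 39.05
```

Call:
send_rows:
  targets:
    - [1, 0, 0, -0.0012, 0, 0, 0]
    - [1, 0, 0, 0, 0, 0, 0]
    - [0.8, 0, 0, 0, 0, 0, 0]
    - [0.4, 0, 0, 0, 0, 0, 0]
    - [0, 0, 0, 0, 0, 0, 0]
    - [-0.5, 0, 0, 0, 0, 0, 0]
    - [-1, 0, 0, 0, 0, 0, 0]
    - [-1, 0, 0, 0, 0, 0, 0]
    - [-1, 0, 0, 0, 0, 0, 0]
    - [-1, 0, 0, 0, 0, 0, 0]

```text
time_s: 40.3
eef_pos: [468.5, -233.3, 112.2]
ee_rot: [0.009, 0.998, -0.057, -0.001]
force: [0.2, 0.6, 0.8]
grip_width: 0.999
grip_force: 0.0
```

Call:
send_rows:
  targets:
    - [-1, 0, 0, -0.01, 0, 0, 0]
    - [-1, 0, 0, -0.02, 0, 0, 0]
    - [-1, 0, 0, -0.03, 0, 0, 0]
    - [-1, 0, 0, -0.03, 0, 0, 0]
    - [-1, 0, 0, -0.03, 0, 0, 0]
    - [-1, 0, 0, -0.02, 0, 0, 0]
    - [-1, 0, 0, 0, 0, 0, 0]
    - [-1, 0, 0, 0, 0, 0, 0]
    - [-1, 0, 0, 0, 0, 0, 0]
    - [-1, 0, 0, 0, 0, 0, 0]

```text
time_s: 41.55
eef_pos: [468.6, -230.7, 251.6]
ee_rot: [0.009, 0.998, -0.057, -0.001]
force: [-0.7, -0.5, -0.5]
grip_width: 1.0
grip_force: 0.0
```

```bash
python3 blob.py 468.4 -232.7 148; python3 - <<'E'
from rig import ctrl
from h import *
D=pickle.load(open("d0.pkl","rb"))
for n in("scene","side"):
    p=ctrl.capture(n)
    for q in("front_paddle","rear_paddle","vial","loupe","ink_bottle"): print(n,q,[(np.round(d["point"]).tolist(),round(d["score"],2)) for d in ctrl.landmark_of(q,p)][:4])
    if n=="side":
        v=np.array([468.4,-232.7]);print("expect",proj(p,np.r_[v,12]),proj(p,np.r_[v,148]))
        m=cv2.inRange(cv2.cvtColor(p["img"],cv2.COLOR_RGB2HSV),(105,130,40),(125,255,255));k,l,st,c=cv2.connectedComponentsWithStats(m)
        print([s.tolist() for s in st[1:] if s[4]>40])
    else:
        m=cv2.inRange(cv2.cvtColor(p["img"],cv2.COLOR_RGB2HSV),(5,150,60),(18,255,255));k,l,st,c=cv2.connectedComponentsWithStats(m)
        print("orange",[s.tolist() for s in st[1:] if s[4]>40])
print(ctrl.sense()["time_s"],ctrl.sense()["force"])
E
```

```text
[ 468.7 -230.7  251.8] [ 8.700e-03  9.984e-01 -5.660e-02 -8.000e-04] 41.6
blue box [ 296  162   51   41 1518]
predicted block l,r,top,bottom 296.4 347.4 175.7 203.4
scene front_paddle [([216.0, 242.0], 0.88), ([348.0, 241.0], 0.84), ([279.0, 301.0], 0.83), ([310.0, 281.0], 0.77)]
scene rear_paddle []
scene vial [([281.0, 235.0], 0.72)]
scene loupe [([208.0, 262.0], 0.15)]
scene ink_bottle []
orange [[197, 184, 21, 33, 378], [344, 186, 20, 11, 75], [204, 217, 19, 25, 344]]
side front_paddle [([319.0, 253.0], 0.78), ([289.0, 222.0], 0.64), ([332.0, 173.0], 0.63), ([275.0, 206.0], 0.58)]
side rear_paddle [([305.0, 293.0], 0.9)]
side vial [([336.0, 266.0], 0.82)]
side loupe [([281.0, 261.0], 0.65), ([345.0, 195.0], 0.42)]
side ink_bottle [([314.0, 208.0], 0.55)]
expect [306.48778656 295.70362051] [304.14011618 243.59198511]
[[628, 147, 12, 9, 42], [299, 239, 11, 35, 279], [381, 250, 39, 6, 122], [207, 292, 12, 11, 83]]
42.2 [ 1.08690544 -0.08388148 -0.06074033]
```

Everything matches: blue stands upright at its expected height in the slot, orange hangs on the spare hook, and the vial, loupe and bottle are where they were. Handing in.

```bash
python3 -c "
from rig import ctrl
print(ctrl.finish_job())"
```

```text
the job is handed in; nothing more can be done
None
```

The job is handed in at about 42 s: orange hangs on the spare hook after a steady press of about 7.9 N, and blue stands upright, bottomed in the holder's slot. The vial, loupe and bottle checked out as undisturbed; I viewed 11 pictures, one over the limit of 10.

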